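# Pack the bed posts into the parts chest and secure its lid

### The arm

A 6-joint arm with a two-finger parallel gripper is mounted at the origin on the work surface. World frame = base frame: x ahead of the robot, y to its left, z up, the work surface at z = 0. Lengths are in m, angles in rad, forces in N, time in s.
With the tool pointing down it reaches from about 0.325 to 0.9 m from the base axis. Payload 6.1 kg.
Tool frame: the origin (TCP) lies midway between the tips of the shut fingers; the grasp point (between the pads) lies 19 mm behind it; x points along the fingers, y is the direction in which the jaws open and shut, and the axes are right-handed (so a half turn about x gives the same grasp; the last joint's range is limited). The gripper opens to 85 mm and grips with 20 to 120 N. Pads are 22 mm wide; open, the fingers measure 114 mm over their backs; the gripper's body (76 mm by 85 mm) begins 54 mm behind the grasp point. The pads swing forward as they close: fully open they stand 13 mm farther back than shut.
Start: joints at [1.071, 0.22, 1.526, -0, 1.395, -0.126], TCP at [0.228, 0.582, 0.208] pointing down, gripper open.
Joint ranges: [-2.98, 2.98], [-0.91, 2.08], [0.09, 2.57], [-1.24, 4.39], [0.2, 2.65], [-2.68, 2.68]. Speed limits (rad/s): [2.57, 2.57, 3.01, 3.14, 3.14, 3.14].

### API

Orientations are given as [roll, pitch, yaw] about the fixed x, y, z axes, in that order (R = Rz(yaw) Ry(pitch) Rx(roll)).
In Python, from plant import movep, move_l, set_joints, gripper_to, hold, inverse_kinematics, observe, get_image, get_calibration, Unreachable, job_done gives the robot as it stands. Calls block until the motion is done:
- movep(position, orientation): joint-space move of the TCP to a pose.
- move_l(position, feed=0.15, rotation=None, max_force=None): straight line of the TCP; rotation=None keeps the orientation; feed is the mean speed in m/s. With max_force (N) it stops when the force on the tool has changed by that much, and returns True; else False.
- set_joints(angles): joint-space move.
- gripper_to(opening, f_grip=None): finger opening in m; f_grip is the grip in N (None keeps the last); returns when the fingers have stopped.
- hold(seconds).
- inverse_kinematics(position, orientation): joint angles nearest the present ones, or None.
- observe(): the state.
- get_image(name): name is "scene" or "top" or "wrist"; returns (picture, depth): 384x512x3 uint8, red, green, blue; 384x512 float32, m along the optical axis (not along the pixel's ray), 0 where there is no reading.
- get_calibration(name): a dict with "intrinsics" (3x3 intrinsics, pixels), "world_from_camera" (4x4, takes a point from camera to world coordinates). Camera axes: x right, y down, z forward; pixel columns grow to the right and rows downward; lengths in m; the calibration is good to about 2 mm. A picture is of the moment at which its call begins: read the wrist's pose just before it. get_calibration takes no time and is no camera call; for the wrist camera it gives the pose at the moment of the call.
A pose or a line that the arm cannot do raises Unreachable and nothing moves.
- job_done(): hands the job in, once; it reports no verdict.
The state is a dict: "time_s": time; "q": joint angles; "joint_velocities": joint speeds; "joint_torque": joint torques, N m; "eef_pos": TCP position; "tcp_rot": TCP orientation; "ft_force": force on the tool from outside, world axes, zero at the start; "torque": the same for the moment, N m; "opening": finger opening in m.
Only numpy, scipy, OpenCV 4.12 (cv2) and the standard library are available. Lean on these libraries where they do the work, as an engineer would, in place of code of your own. Each camera call takes 0.05 s, during which the arm holds its last target.

### The job

Pack the loose walnut bed posts away: take the joiner's square out of the open parts chest and lay it flat on the cork mat, and lay every post flat in the chest, one to a groove, each with its long block end (the head) towards the hinged side. Then close the lid fully and, once it is down, turn both brass turnbuttons square across the rail so that each holds the lid's edge. Do not move the other things on the bench.

Things in the scene. Friction and masses are not known exactly. Their poses are not given: they have to be found in the camera images.
- chest: fixed oak chest, origin centre of the box's underside; x level, from front rail to hinged side, y along the hinge, z up. Open box 166 (x) by 248 mm (y), 58 high, walls 8, inner floor at z 8. Five ribs along x, 8 wide, tops at z 14, at y -104, -52, 0, 52, 104; four grooves between, 44 wide, centred y -78, -26, 26, 78. Front rail outside the front wall: x -119 to -83, top z 68, carries the turnbuttons
- lid (a joint): angle of the oak lid: 0 closed, 1.57 upright, stop 1.85; starts at 1.57 to 1.8. A friction stay (the brass arc, look only) keeps the lid (0.3 kg) wherever it is left; moving it takes 0.15 to 0.7 N m at the hinge. Panel 166 mm from hinge to free edge, 248 mm wide, 10 mm thick, no knob. Closed it lies on the walls, top at chest z 68 mm, level with the front rail
- lid_hinge (a point): middle of the hinge axis, at chest x = +83 mm, z = 58 mm; the axis runs along chest y. The lid's inner face lies in a plane through this axis
- button0 (a joint): brass turnbutton, bar 64 mm long, 16 wide, 20 tall, pivoting at its middle about the vertical at chest x -101, y -75 mm, underside at chest z 70. 0 = lengthwise on the rail, parallel to the hinge, clear of the lid; +1.57 or -1.57 (either is good) = across, one end over the lid's edge. Positive = anticlockwise from above; stops +-1.6; takes 0.05 N m, stays where left; starts within 0.3 of 0
- button1 (a joint): brass turnbutton, bar 64 mm long, 16 wide, 20 tall, pivoting at its middle about the vertical at chest x -101, y +75 mm, underside at chest z 70. 0 = lengthwise on the rail, parallel to the hinge, clear of the lid; +1.57 or -1.57 (either is good) = across, one end over the lid's edge. Positive = anticlockwise from above; stops +-1.6; takes 0.05 N m, stays where left; starts within 0.3 of 0
- button0_top (a point): centre of the top face of turnbutton 0, on its pivot axis, 90 mm above the chest's underside
- button1_top (a point): centre of the top face of turnbutton 1, on its pivot axis, 90 mm above the chest's underside
- square: loose joiner's square, 0.22 kg, lying in the chest on the ribs at the start. Origin: underside centre of its brass stock, a bar 110 mm (its x) by 24 (y) by 16 (z, up). Steel blade 22 wide, 4 thick, underside level with the stock's, reaches 55 mm out from the stock's +y side near its +x end (x 33 to 55, y 12 to 67 mm)
- mat: fixed cork mat on the worktop, 150 mm (x) by 120 mm (y), 4 mm thick; origin centre of its underside
- post0: loose walnut bed post, 70 g, 110 mm long, lying on the worktop; 3 or 4 of the four are there, the rest absent (None). Origin on its axis at mid-length, 15 mm above its underside; x along it from foot to head. Head block 30 by 30, 42 long (x 13 to 55); foot block 30 by 30, 8 long (x -55 to -47); between them a shank 22 by 22 mm. Any of its 4 sides may be down; balance point x +5
- post1: loose walnut bed post, 70 g, 110 mm long, lying on the worktop; 3 or 4 of the four are there, the rest absent (None). Origin on its axis at mid-length, 15 mm above its underside; x along it from foot to head. Head block 30 by 30, 42 long (x 13 to 55); foot block 30 by 30, 8 long (x -55 to -47); between them a shank 22 by 22 mm. Any of its 4 sides may be down; balance point x +5
- post2: loose walnut bed post, 70 g, 110 mm long, lying on the worktop; 3 or 4 of the four are there, the rest absent (None). Origin on its axis at mid-length, 15 mm above its underside; x along it from foot to head. Head block 30 by 30, 42 long (x 13 to 55); foot block 30 by 30, 8 long (x -55 to -47); between them a shank 22 by 22 mm. Any of its 4 sides may be down; balance point x +5
- post3: loose walnut bed post, 70 g, 110 mm long, lying on the worktop; 3 or 4 of the four are there, the rest absent (None). Origin on its axis at mid-length, 15 mm above its underside; x along it from foot to head. Head block 30 by 30, 42 long (x 13 to 55); foot block 30 by 30, 8 long (x -55 to -47); between them a shank 22 by 22 mm. Any of its 4 sides may be down; balance point x +5
- post0_head (a point): point on the axis of post0, 5 mm inside its head end (at x = +50 mm)
- post1_head (a point): point on the axis of post1, 5 mm inside its head end (at x = +50 mm)
- post2_head (a point): point on the axis of post2, 5 mm inside its head end (at x = +50 mm)
- post3_head (a point): point on the axis of post3, 5 mm inside its head end (at x = +50 mm)
- chair0: bystander: loose walnut chair frame, 69 mm square, 140 mm tall
- chair1: bystander: a second such chair frame
- tin: bystander: open tin of steel pins, 68 mm across, 22 mm high
- sander: bystander: cork sanding block 90 by 50 by 30 mm
- glue: bystander: glue jar 50 mm across, 100 mm tall
- beech_block: bystander: wood block 50 by 110 by 22 mm
There are look-alikes about, which are no part of the job. What is shaped like the post1 but red is not meant. What is shaped like the post3 but white is not meant.

How it is judged:
On the way, in this order (a step that is already met when the one before it is completed fails the run):
1. with the lid still open, the square lies on the mat and every post lies in a groove, head towards the hinges (x of each of post0_head, post1_head, post2_head, post3_head in the frame of chest above 0.025 m and x of post0 in the frame of chest between -0.025 and 0.025 m and z of each of post0_head, post0, post1_head, post1, post2_head, post2, post3_head, post3 in the frame of chest below 0.0275 m and y of post0 in the frame of chest between -0.1 and 0.1 m and x of post1 in the frame of chest between -0.025 and 0.025 m and y of post1 in the frame of chest between -0.1 and 0.1 m and x of post2 in the frame of chest between -0.025 and 0.025 m and y of post2 in the frame of chest between -0.1 and 0.1 m and x of post3 in the frame of chest between -0.025 and 0.025 m and y of post3 in the frame of chest between -0.1 and 0.1 m and x of square in the frame of mat between -0.075 and 0.075 m and y of square in the frame of mat between -0.06 and 0.06 m and z of square in the frame of mat below 0.009 m and angle between square's own z axis and vertical below 0.12 rad and value of joint lid above 0.5 rad), for 0.2 s.
2. the lid is closed while both turnbuttons are still clear of it (value of joint lid below 0.06 rad and value of joint button0 between -0.6 and 0.6 rad and value of joint button1 between -0.6 and 0.6 rad), for 0.2 s.
3. both turnbuttons are turned across the closed lid's edge ((value of joint button0 above 1.3 rad or value of joint button0 below -1.3 rad) and (value of joint button1 above 1.3 rad or value of joint button1 below -1.3 rad) and value of joint lid below 0.06 rad), for 0.2 s.
At the end, for the whole second after the job is handed in: Square flat on the mat, middle of its stock over it; every present post on the chest floor in a groove of its own (axis within 19.5 mm of the floor), head to the hinged side; lid closed within 0.06 rad; both turnbuttons 1.3 rad or more from lengthwise; all at rest (all of step 3 and x of each of post0_head, post1_head, post2_head, post3_head in the frame of chest above 0.025 m and x of post0 in the frame of chest between -0.025 and 0.025 m and z of each of post0_head, post0, post1_head, post1, post2_head, post2, post3_head, post3 in the frame of chest below 0.0275 m and y of post0 in the frame of chest between -0.1 and 0.1 m and x of post1 in the frame of chest between -0.025 and 0.025 m and y of post1 in the frame of chest between -0.1 and 0.1 m and x of post2 in the frame of chest between -0.025 and 0.025 m and y of post2 in the frame of chest between -0.1 and 0.1 m and x of post3 in the frame of chest between -0.025 and 0.025 m and y of post3 in the frame of chest between -0.1 and 0.1 m and x of square in the frame of mat between -0.075 and 0.075 m and y of square in the frame of mat between -0.06 and 0.06 m and z of square in the frame of mat below 0.009 m and angle between square's own z axis and vertical below 0.12 rad and linear speed of each of post0, post1, post2, post3, square below 0.02 m/s); the robot touches nothing.
It fails at once if a bystander (chair frame, tin, sanding block, jar or wood block) is moved more than 4 cm (distance of any of chair0, chair1, tin, sander, glue, beech_block from where it was at the start of the episode above 0.04 m).
Of post0, post1, post2, post3 only 3 to 4 are there at a start; the rules pass over those that are not, and their reading is None.
At some moment in a run one of post0, post1, post2, post3, square may be knocked a few centimetres aside while the robot is not near it.
Once in a run the grip may slacken for a moment while it holds something.
It also fails if it takes over 210 s, if anything falls off the work surface, if the arm or the gripper's body presses on something with over 40 N, if the wrist force passes 120 N, or if a joint passes its speed limit or range.

## Working session

There is one attempt and no reset: what is moved stays moved. The work goes in short steps, each a Python script; the robot and the scene stay as the last script left them, time stands still between calls to the robot, and variables do not carry over. Pictures are saved under pics/ and viewed, and the job is handed in when it is done.

```bash
ls; mkdir -p pics; python3 - <<'E'
from plant import *
import cv2,numpy as np
for n in ["scene","top","wrist"]:
    c=get_calibration(n); im,d=get_image(n)
    cv2.imwrite(f"pics/{n}0.png",im[:,:,::-1]); np.savez(f"pics/{n}0.npz",im=im,d=d,K=c["intrinsics"],T=c["world_from_camera"])
    print(n,c["intrinsics"],np.round(c["world_from_camera"],3))
o=observe();print(o)
E
```

```text
pics
scene [[456.39844402   0.         251.93696354]
 [  0.         456.39844402 189.95867207]
 [  0.           0.           1.        ]] [[-0.697  0.466 -0.544  1.203]
 [ 0.717  0.437 -0.544  0.762]
 [-0.016 -0.769 -0.639  0.942]
 [ 0.     0.     0.     1.   ]]
top [[411.42807688   0.         251.11984085]
 [  0.         411.42807688 192.28919244]
 [  0.           0.           1.        ]] [[-0.066 -0.975  0.211  0.207]
 [-0.998  0.064 -0.016  0.033]
 [ 0.002 -0.211 -0.977  1.452]
 [ 0.     0.     0.     1.   ]]
wrist [[274.37927047   0.         256.74407561]
 [  0.         274.37927047 189.65632804]
 [  0.           0.           1.        ]] [[ 0.366  0.89   0.273  0.158]
 [ 0.931 -0.349 -0.111  0.609]
 [-0.004  0.295 -0.955  0.373]
 [ 0.     0.     0.     1.   ]]
{'time_s': 0.15, 'q': array([ 1.07090176e+00,  2.21025725e-01,  1.52735349e+00, -8.87741740e-06,
        1.39470242e+00, -1.26051796e-01]), 'joint_velocities': array([ 0.00106692, -0.00114892, -0.00572539, -0.00282935, -0.00038122,
       -0.00040675]), 'joint_torque': array([ 3.72450550e-04, -4.97485507e+01, -3.89904571e+01, -1.24370472e-04,
        7.23830424e-03, -5.51278958e-05]), 'eef_pos': array([0.22798379, 0.58139747, 0.20735976]), 'tcp_rot': array([-1.69097988,  1.56930732, -2.06482109]), 'ft_force': array([-1.36721963,  0.02407047,  0.21553928]), 'torque': array([ 0.04651627, -0.06948762,  0.04635313]), 'opening': 0.08544454569153336}
```

View pics/scene0.png

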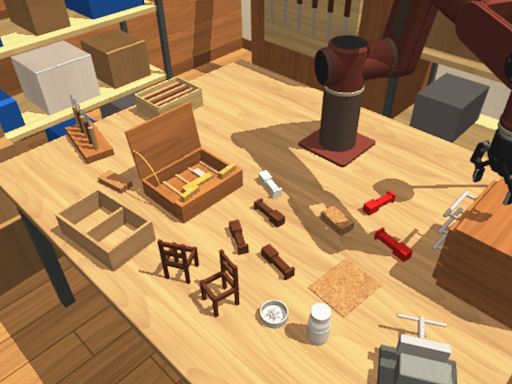

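View pics/top0.png

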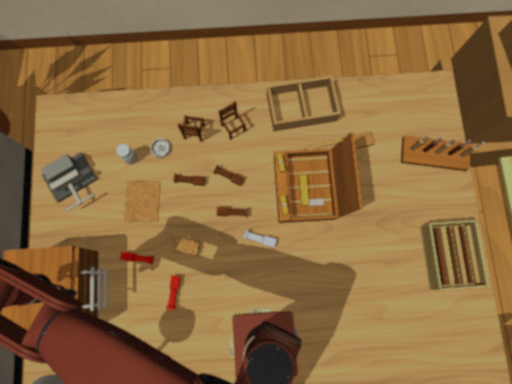

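View pics/wrist0.png

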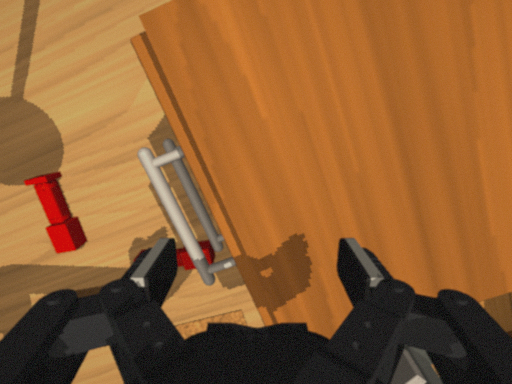

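```bash
python3 - <<'E'
import cv2
a=cv2.imread("pics/top0.png");b=cv2.imread("pics/scene0.png")
cv2.imwrite("pics/t_crop.png",cv2.resize(a[90:260,110:390],None,fx=2.8,fy=2.8,interpolation=cv2.INTER_CUBIC))
cv2.imwrite("pics/s_crop.png",cv2.resize(b[90:320,60:330],None,fx=2.6,fy=2.6,interpolation=cv2.INTER_CUBIC))
E
```

```text
(no output)
```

View pics/t_crop.png

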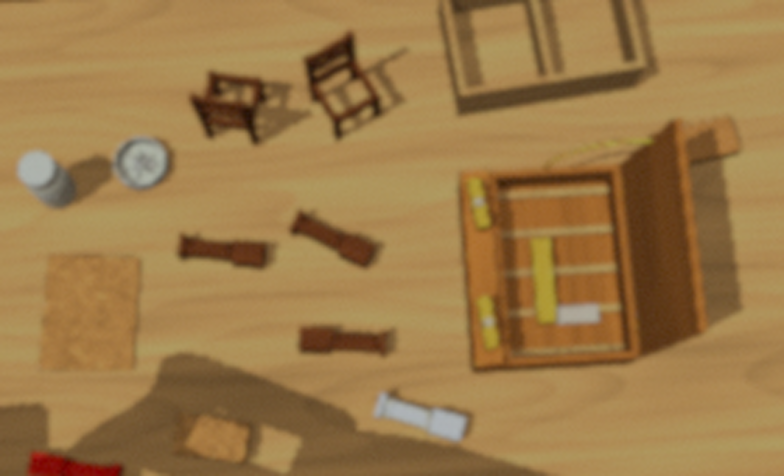

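View pics/s_crop.png

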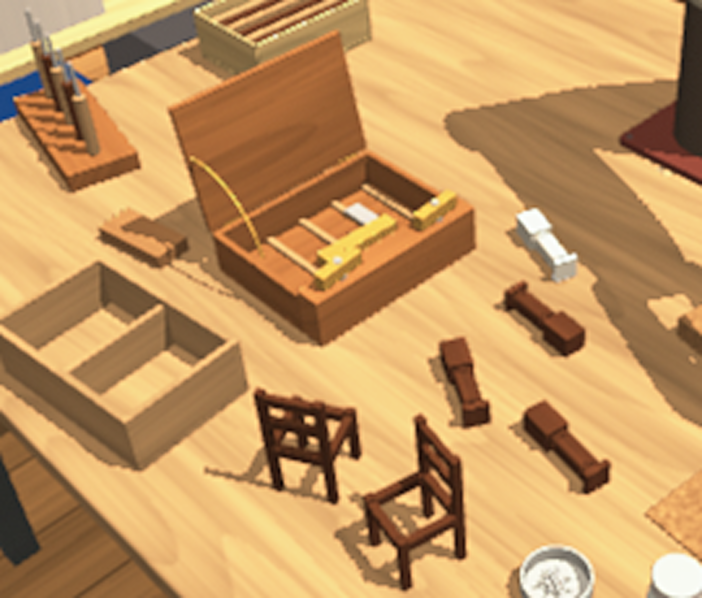

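```bash
cat > h.py <<'E'
import numpy as np,cv2
from plant import *
from scipy.spatial.transform import Rotation as Rn
def shot(n,tag,scale=1):
    c=get_calibration(n); im,d=get_image(n)
    np.savez(f"pics/{tag}.npz",im=im,d=d,K=c["intrinsics"],T=c["world_from_camera"])
    cv2.imwrite(f"pics/{tag}.png",im[:,:,::-1]); return load(tag)
def load(tag):
    z=np.load(f"pics/{tag}.npz"); return z["im"],z["d"],z["K"],z["T"]
def ray(px,z,K,T):
    px=np.atleast_2d(px).astype(float)
    v=np.c_[(px[:,0]-K[0,2])/K[0,0],(px[:,1]-K[1,2])/K[1,1],np.ones(len(px))]@T[:3,:3].T
    o=T[:3,3]; return o+v*((z-o[2])/v[:,2])[:,None]
def cloud(d,K,T):
    v,u=np.mgrid[0:d.shape[0],0:d.shape[1]]
    P=np.stack([(u-K[0,2])/K[0,0]*d,(v-K[1,2])/K[1,1]*d,d],-1)
    return P@T[:3,:3].T+T[:3,3]
def proj(P,K,T):
    P=np.atleast_2d(P); c=(P-T[:3,3])@T[:3,:3]; return np.c_[K[0,0]*c[:,0]/c[:,2]+K[0,2],K[1,1]*c[:,1]/c[:,2]+K[1,2]]
# tool down, jaw direction (tool y) at world yaw a
def down(a):
    x=np.array([0,0,-1.]);y=np.array([np.cos(a),np.sin(a),0]);z=np.cross(x,y)
    return Rn.from_matrix(np.c_[x,y,z])
def rpy(R): return R.as_euler('xyz')
E
python3 - <<'E'
from h import *
im,d,K,T=load("top0")
for n,px,z in [("railL",(274.3,151.4),.068),("railR",(279.3,222.1),.068),("post",(190,180),.02),("post",(229,175),.02),("post",(233,212),.02),("white",(261,239),.02),("mat",(142,201),.004),("beech",(365,140),.02),("chair",(193,128),0),("chair",(233,120),0),("tin",(161,148),0),("glue",(126,153),.0),("sander",(187,245),.02),("lidtop",(352,135),.22),("lidtop",(361,208),.22)]:
    print(n,np.round(ray(px,z,K,T)[0],3))
C=cloud(d,K,T)
print(np.round(C[165:215:8,278],3), np.round(C[185,270:362:4],3))
print("mat z",C[195:205,135:150,2].mean(), C[180:195,60:20,2].mean(), "table", C[300:320,320:400,2].mean())
E
```

```text
railL [ 0.646 -0.081  0.068]
railR [ 0.395 -0.079  0.068]
post [0.575 0.224 0.02 ]
post [0.584 0.084 0.02 ]
post [0.448 0.077 0.02 ]
white [ 0.347 -0.014  0.02 ]
mat [0.512 0.401 0.004]
beech [ 0.683 -0.42   0.02 ]
chair [0.779 0.209 0.   ]
chair [0.801 0.058 0.   ]
tin [0.708 0.33  0.   ]
glue [0.698 0.459 0.   ]
sander [0.343 0.243 0.02 ]
lidtop [ 0.636 -0.318  0.22 ]
lidtop [ 0.401 -0.318  0.22 ]
[[ 0.597 -0.091  0.064]
 [ 0.568 -0.088  0.065]
 [ 0.537 -0.085  0.073]
 [ 0.51  -0.084  0.069]
 [ 0.483 -0.082  0.065]
 [ 0.457 -0.08   0.053]
 [ 0.434 -0.08   0.023]] [[ 0.541 -0.061  0.004]
 [ 0.541 -0.076  0.   ]
 [ 0.524 -0.085  0.068]
 [ 0.524 -0.099  0.065]
 [ 0.523 -0.112  0.067]
 [ 0.536 -0.133  0.007]
 [ 0.535 -0.148  0.007]
 [ 0.534 -0.162  0.006]
 [ 0.527 -0.173  0.032]
 [ 0.526 -0.187  0.033]
 [ 0.531 -0.205  0.006]
 [ 0.529 -0.219  0.009]
 [ 0.528 -0.233  0.01 ]
 [ 0.526 -0.247  0.015]
 [ 0.524 -0.26   0.021]
 [ 0.524 -0.275  0.018]
 [ 0.515 -0.281  0.054]
 [ 0.506 -0.287  0.09 ]
 [ 0.5   -0.294  0.114]
 [ 0.493 -0.3    0.143]
 [ 0.485 -0.305  0.173]
 [ 0.478 -0.311  0.2  ]
 [ 0.474 -0.318  0.219]]
mat z 0.004855212965505146 nan table 0.0030504929620267024<stdin>:7: RuntimeWarning: Mean of empty slice.
  ret = ret.dtype.type(ret / rcount)
```

```bash
python3 - <<'E'
from h import *
# candidate view poses
for a in [0,np.pi/2,-np.pi/2,np.pi]:
    for p in [(0.5,0.13,0.28),(0.52,-0.13,0.30)]:
        q=inverse_kinematics(p,rpy(down(a))); print(a,p,None if q is None else np.round(q,2))
movep((0.5,0.13,0.28),rpy(down(np.pi/2)))
im,d,K,T=shot("wrist","w1"); print(np.round(T,3), observe()["eef_pos"])
E
```

```text
0 (0.5, 0.13, 0.28) [ 0.1  -0.08  1.71 -0.    1.51  0.1 ]
0 (0.52, -0.13, 0.3) [-0.39 -0.04  1.63  0.    1.55 -0.39]
1.5707963267948966 (0.5, 0.13, 0.28) [ 0.1  -0.08  1.71 -0.    1.51 -1.47]
1.5707963267948966 (0.52, -0.13, 0.3) [-0.39 -0.04  1.63  0.    1.55 -1.96]
-1.5707963267948966 (0.5, 0.13, 0.28) [ 0.1  -0.08  1.71 -0.    1.51  1.67]
-1.5707963267948966 (0.52, -0.13, 0.3) [-0.39 -0.04  1.63  0.    1.55  1.18]
3.141592653589793 (0.5, 0.13, 0.28) None
3.141592653589793 (0.52, -0.13, 0.3) None
[[ 0.     0.956  0.294  0.425]
 [ 1.     0.001 -0.002  0.13 ]
 [-0.002  0.294 -0.956  0.446]
 [ 0.     0.     0.     1.   ]] [0.49982275 0.13074078 0.27984071]<sys>:0: UserWarning: Gimbal lock detected. Setting third angle to zero since it is not possible to uniquely determine all angles.
```

View pics/w1.png

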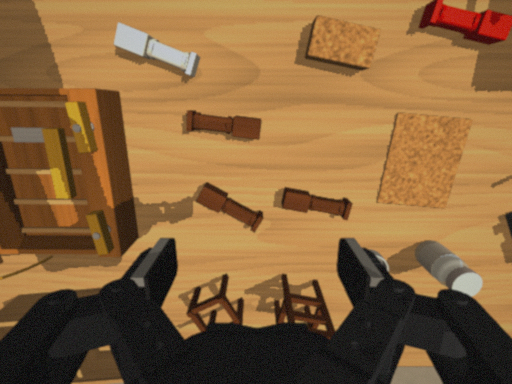

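```bash
python3 - 2>/dev/null <<'E'
from h import *
movep((0.56,-0.13,0.30),rpy(down(np.pi/2)))
im,d,K,T=shot("wrist","w2"); im,d,K,T=shot("scene","s2"); im,d,K,T=shot("top","t2");
E
```

```text
(no output)
```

View pics/w2.png

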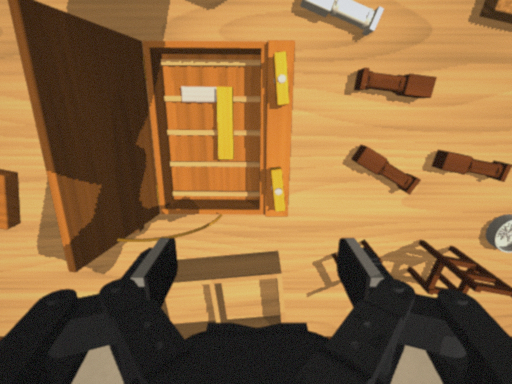

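View pics/t2.png

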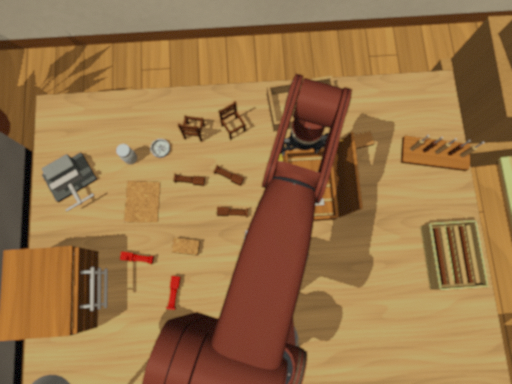

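View pics/s2.png

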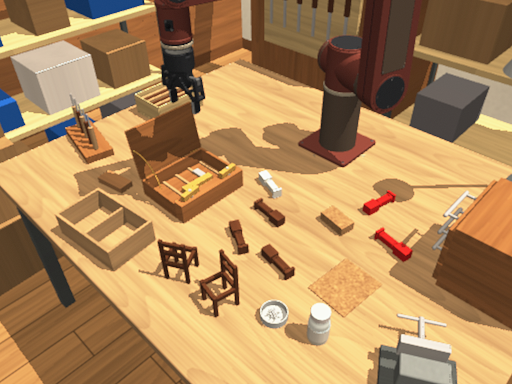

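```bash
python3 - 2>/dev/null <<'E'
from h import *
im,d,K,T=load("w2")
cr=cv2.resize(im[30:225,130:310,::-1],None,fx=3,fy=3,interpolation=cv2.INTER_CUBIC)
cv2.imwrite("pics/w2c.png",cr)
C=cloud(d,K,T)
print("table",np.median(C[120:150,310:340,2]))
hsv=cv2.cvtColor(im,cv2.COLOR_RGB2HSV)
print(hsv[130,225],hsv[80,282],hsv[95,200],hsv[84,380],hsv[130,276])
m=(np.abs(C[...,2]-0.068)<0.006)
m[:, :262]=0; m[:,300:]=0; m[:30]=0;m[225:]=0
ys,xs=np.nonzero(m); P=C[m]
print(len(P),cv2.minAreaRect(P[:,:2].astype(np.float32)))
E
```

```text
table -7.902388108513292e-05
[ 24 189 224] [ 21  33 223] [ 21  38 221] [ 11 177 117] [ 14 191 219]
3244 ((0.527403712272644, -0.0991867333650589), (0.036221615970134735, 0.24719636142253876), 89.55276489257812)
```

View pics/w2c.png

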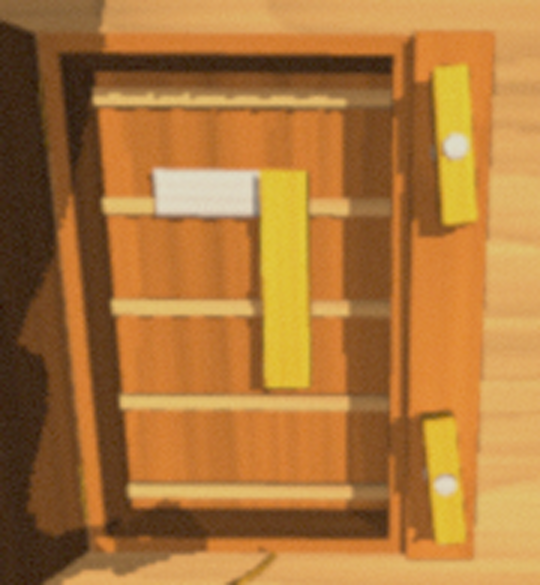

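```bash
cat >> h.py <<'E'
CY=np.deg2rad(-90.45); CR=np.array([[np.cos(CY),-np.sin(CY),0],[np.sin(CY),np.cos(CY),0],[0,0,1]])
CO=np.array([0.5274,-0.0992,0])-CR@np.array([-.101,0,0])
def c2w(x,y,z): return CO+CR@np.array([x,y,z])
def w2c(P): return (np.atleast_2d(P)-CO)@CR
E
python3 - 2>/dev/null <<'E'
from h import *
im,d,K,T=load("w2")
f=lambda a,b:(130+(a+.5)/3-.5,30+(b+.5)/3-.5)
print(CO)
for n,p,z in [("pin1",f(456,146),.092),("pin2",f(446,485),.092),("rib",f(343,101),.014),("rib",f(343,208),.014),("rib",f(343,308),.014),("rib",f(343,403),.014),("rib",f(343,492),.014),("rib+ left",f(125,403),.014),("rib- left",f(105,207),.014),("wallTL",f(38,34),.058),("wallBL",f(92,552),.058),("railTR",f(494,32),.068),("railBR",f(473,558),.068),("stock a",f(260,170),.03),("stock b",f(309,170),.03),("stock c",f(311,386),.03),("stock d",f(264,388),.03),("blade a",f(153,168),.018),("bl b",f(153,215),.018)]:
    P=ray(p,z,K,T); print(n,np.round(P[0],4),"chest",np.round(w2c(P)[0]*1000,1))
# posts, mat by mask
for tag,z in (("w1",0.022),("w2",.022)):
    im,d,K,T=load(tag); C=cloud(d,K,T); hsv=cv2.cvtColor(im,cv2.COLOR_RGB2HSV)
    m=(C[...,2]>0.008)&(C[...,2]<0.045)&(hsv[...,2]<175)&(hsv[...,1]>110)
    m=cv2.morphologyEx(m.astype(np.uint8),cv2.MORPH_OPEN,np.ones((3,3)))
    n,l,st,ce=cv2.connectedComponentsWithStats(m)
    for i in range(1,n):
        if 300<st[i,4]<4000: 
            P=C[l==i]; r=cv2.minAreaRect(P[:,:2].astype(np.float32)); print(tag,np.round(ce[i]),st[i,4],"hsv",np.median(hsv[l==i],0),np.round(r[0],4),np.round(r[1],4),round(r[2],1),"z",np.round(np.percentile(P[:,2],[5,50,95]),3))
# lid angle
im,d,K,T=load("w2"); C=cloud(d,K,T); P=C[60:200,70:110].reshape(-1,3); P=w2c(P); 
print(np.round(w2c(C[[80,120,160,200],[60,90,120,140]]),3))
E
```

```text
[ 0.52660676 -0.20019688  0.        ]
pin1 [ 0.4526 -0.0981  0.092 ] chest [-101.5  -74.8   92. ]
pin2 [ 0.6027 -0.0988  0.092 ] chest [-102.    75.3   92. ]
rib [ 0.4248 -0.149   0.014 ] chest [ -50.4 -102.2   14. ]
rib [ 0.4759 -0.1497  0.014 ] chest [-50.1 -51.1  14. ]
rib [ 0.5271 -0.1504  0.014 ] chest [-49.8   0.1  14. ]
rib [ 0.5793 -0.1511  0.014 ] chest [-49.5  52.3  14. ]
rib [ 0.6315 -0.1518  0.014 ] chest [-49.3 104.5  14. ]
rib+ left [ 0.5793 -0.2728  0.014 ] chest [72.2 53.3 14. ]
rib- left [ 0.4754 -0.2737  0.014 ] chest [ 73.9 -50.6  14. ]
wallTL [ 0.4034 -0.2822  0.058 ] chest [  83.  -122.6   58. ]
wallBL [ 0.6509 -0.2838  0.058 ] chest [ 82.6 125.   58. ]
railTR [ 0.4046 -0.0809  0.068 ] chest [-118.4 -122.9   68. ]
railBR [ 0.6501 -0.0819  0.068 ] chest [-119.3  122.5   68. ]
stock a [ 0.4583 -0.1899  0.03  ] chest [ -9.8 -68.4  30. ]
stock b [ 0.4583 -0.1656  0.03  ] chest [-34.1 -68.6  30. ]
stock c [ 0.5667 -0.1673  0.03  ] chest [-33.2  39.8  30. ]
stock d [ 0.5678 -0.1925  0.03  ] chest [-8.  41.1 30. ]
blade a [ 0.4566 -0.2461  0.018 ] chest [ 46.4 -69.6  18
[... 1165 characters left out ...]

w2 [385. 169.] 1147 hsv [ 11. 178. 118.] [0.5868 0.084 ] [0.1107 0.0298] 59.8 z [0.019 0.028 0.031]
w2 [472. 165.] 1242 hsv [ 11. 177. 115.] [0.5805 0.2265] [0.1128 0.0301] 79.3 z [0.017 0.027 0.03 ]
w2 [ 10. 198.] 669 hsv [ 14. 178.  89.] [ 0.6411 -0.5543] [0.0224 0.1015] 89.7 z [0.01 0.02 0.03]
w2 [229. 262.] 1074 hsv [ 16. 140. 114.] [ 0.7579 -0.1839] [0.003  0.1886] 5.8 z [0.011 0.027 0.043]
w2 [258. 321.] 408 hsv [ 16. 139. 109.] [ 0.8958 -0.1337] [0.0184 0.1048] 15.0 z [0.01  0.02  0.033]
w2 [191. 327.] 338 hsv [ 16.  140.5 110. ] [ 0.908  -0.2636] [0.0044 0.0655] 5.6 z [0.011 0.024 0.04 ]
[[ 0.11  -0.063  0.197]
 [ 0.105 -0.026  0.169]
 [ 0.097  0.024  0.133]
 [ 0.092  0.086  0.104]]
```

```bash
python3 - 2>/dev/null <<'E'
from h import *
im,d,K,T=load("w1"); C=cloud(d,K,T)
hsv=cv2.cvtColor(im,cv2.COLOR_RGB2HSV)
print(hsv[160,425],hsv[200,150],hsv[190,350])
m=np.zeros(im.shape[:2],np.uint8); m[100:220,365:480]=1
m=m&((C[...,2]>0.0022)).astype(np.uint8)
m=cv2.morphologyEx(m,cv2.MORPH_OPEN,np.ones((5,5)))
n,l,st,ce=cv2.connectedComponentsWithStats(m); i=1+np.argmax(st[1:,4]); P=C[l==i]
print(ce[i],st[i]); print(cv2.minAreaRect(P[:,:2].astype(np.float32)),np.median(P[:,2]))
# stock refine
im,d,K,T=load("w2"); C=cloud(d,K,T); hsv=cv2.cvtColor(im,cv2.COLOR_RGB2HSV)
m=((hsv[...,0]>22)&(hsv[...,0]<32)&(hsv[...,1]>150)&(C[...,2]>.024)&(C[...,2]<.04)).astype(np.uint8)
m[:,:190]=0;m[:,255:]=0
P=C[m>0]; r=cv2.minAreaRect(P[:,:2].astype(np.float32)); print(r,w2c([*r[0],0]),np.median(P[:,2]))
E
```

```text
[ 15 158 187] [ 18 142 199] [ 19 135 198]
[420.55055474 162.41783546] [ 378  114   89   94 4777]
((0.5068480372428894, 0.2925000786781311), (0.33532628417015076, 0.1483793556690216), 85.80137634277344) 0.0035951452480653123
((0.5127894878387451, -0.17974311113357544), (0.02258845418691635, 0.10720939189195633), 89.6081771850586) [[-0.02034462 -0.01397748  0.        ]] 0.030196148076492957
```

```bash
python3 - 2>/dev/null <<'E'
from h import *
im,d,K,T=load("w1")
P=ray([(397,112),(471,118),(447,208),(377,205)],.004,K,T)[:,:2]; print(P,P.mean(0),np.linalg.norm(np.diff(P,axis=0),axis=1), np.degrees(np.arctan2(*(P[2]-P[1])[::-1])))
# pick the square: jaws along world y
g=c2w(-.0205,-.018,0); a=np.pi/2-np.deg2rad(0.4)
for aa in(a,a-np.pi):
  for p in [(g[0],g[1],.15),(g[0],g[1],.014),(.512,.42,.1)]:
    q=inverse_kinematics(p,rpy(down(aa)));print(aa,None if q is None else np.round(q,2))
print(g)
E
```

```text
[[0.43509268 0.34666258]
 [0.44408135 0.46311724]
 [0.59378713 0.45630637]
 [0.58838572 0.33547894]] [0.51533672 0.40039128] [0.11680104 0.14986063 0.1209481 ] -2.6048765749728657
1.5638150097869192 [-0.49  0.07  1.81  0.    1.27 -2.05]
1.5638150097869192 [-0.49  0.25  1.89  0.    1.   -2.05]
1.5638150097869192 [ 0.57  0.4   1.52 -0.    1.23 -1.  ]
-1.5777776438028739 [-0.49  0.07  1.81  0.    1.27  1.09]
-1.5777776438028739 [-0.49  0.25  1.89  0.    1.    1.09]
-1.5777776438028739 [ 0.57  0.4   1.52 -0.    1.23  2.15]
[ 0.50876832 -0.17955615  0.        ]
```

```bash
cat >> h.py <<'E'
def rp(a): return rpy(down(a))
def pick(x,y,a,z,f=50,op=.085,zup=.16):
    gripper_to(op)
    movep((x,y,zup),rp(a))
    hit=move_l((x,y,z),feed=.12,max_force=12)
    gripper_to(0.0,f_grip=f)
    o=observe(); print("pick hit",hit,"open",round(o["opening"],4),np.round(o["eef_pos"],4),"t",round(o["time_s"],1))
def st(msg=""):
    o=observe(); print(msg,"open",round(o["opening"],4),np.round(o["eef_pos"],4),"F",np.round(o["ft_force"],1),"t",round(o["time_s"],1))
E
python3 - 2>/dev/null <<'E'
from h import *
g=c2w(-.0205,-.018,0); a=np.pi/2-np.deg2rad(0.4)
pick(g[0],g[1],a,.013,op=.07)
move_l((g[0],g[1],.17),feed=.12); st("lift")
shot("wrist","w3")
E
```

```text
pick hit False open -0.0 [ 0.5087 -0.1796  0.013 ] t 6.3
lift open 0.0 [ 0.5082 -0.1793  0.169 ] F [ 0.5 -0.4  0.1] t 7.8
```

View pics/w3.png

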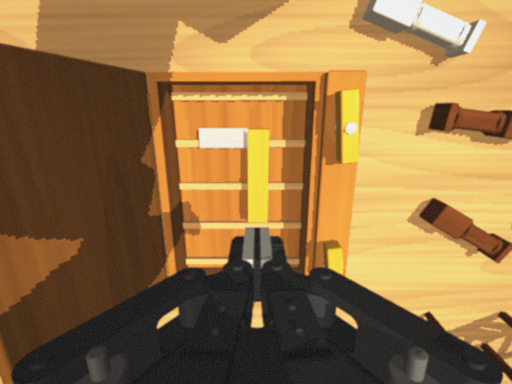

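```bash
python3 - 2>/dev/null <<'E'
from h import *
im,d,K,T=load("w3"); C=cloud(d,K,T); hsv=cv2.cvtColor(im,cv2.COLOR_RGB2HSV)
m=((hsv[...,0]>22)&(hsv[...,0]<32)&(hsv[...,1]>150)&(C[...,2]>.022)&(C[...,2]<.04)).astype(np.uint8)
m[:,:190]=0;m[:,290:]=0;m[225:]=0
P=C[m>0]; r=cv2.minAreaRect(P[:,:2].astype(np.float32)); print(r,w2c([*r[0],0]),np.median(P[:,2]))
print(proj([0.5082,-.1793,.169],K,T),proj([0.5082,-.1793,.030],K,T), d[240,258])
i=observe(); print(i["tcp_rot"],i["eef_pos"])
print(C[238:246:2,256])
E
```

```text
((0.5128343105316162, -0.1788123995065689), (0.02266622893512249, 0.10809340327978134), 89.02665710449219) [[-0.02127566 -0.01393997  0.        ]] 0.03014805826693573
[[257.56941392 224.25744537]] [[257.38663672 173.93602728]] 0.1358579
[2.67007044 1.56889356 2.663051  ] [ 0.50817776 -0.17926412  0.16891452]
[[ 0.4973475  -0.18007799  0.2098567 ]
 [ 0.49665548 -0.18005826  0.21334214]
 [ 0.49761077 -0.18006539  0.21359945]
 [ 0.49716989 -0.18005029  0.21645748]]
```

```bash
python3 - 2>/dev/null <<'E'
from h import *
g=c2w(-.0210,-.018,0); a=np.pi/2-np.deg2rad(0.7)
gripper_to(.06); st("opened")
hit=move_l((g[0],g[1],.011),feed=.12,max_force=12); st("down %s"%hit)
gripper_to(.03); st("30"); shot("wrist","w4")
gripper_to(.02,f_grip=50); st("20"); shot("wrist","w5")
E
python3 -c "
import cv2,numpy as np
a=cv2.imread('pics/w4.png');b=cv2.imread('pics/w5.png')
cv2.imwrite('pics/w45.png',cv2.resize(np.hstack([a[60:340,120:380],b[60:340,120:380]]),None,fx=1.5,fy=1.5))"
```

```text
opened open 0.0601 [ 0.5088 -0.1796  0.17  ] F [ 0.1 -0.  -0.7] t 8.4
down False open 0.0601 [ 0.5095 -0.1794  0.0119] F [-0.7  0.7 -0.7] t 9.9
30 open 0.0303 [ 0.5089 -0.1791  0.0112] F [-0.8  0.3  0.5] t 10.3
20 open 0.0203 [ 0.5088 -0.179   0.011 ] F [-0.4  0.1  0.6] t 10.6
```

View pics/w45.png

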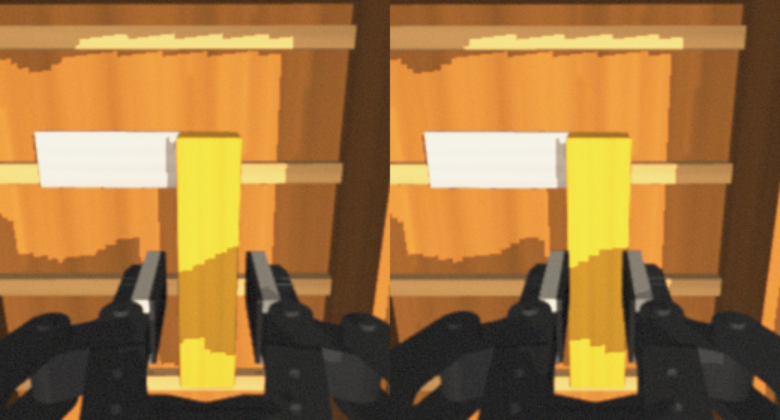

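```bash
python3 - 2>/dev/null <<'E'
from h import *
for w in (.018,.016,.012,.008):
    gripper_to(w,f_grip=60); st(str(w))
shot("wrist","w6")
E
python3 -c "
import cv2
a=cv2.imread('pics/w6.png')
cv2.imwrite('pics/w6c.png',cv2.resize(a[60:340,120:380],None,fx=1.7,fy=1.7))"
```

```text
0.018 open 0.0181 [ 0.5088 -0.1791  0.011 ] F [ 0.4  0.4 -0.7] t 10.9
0.016 open 0.0163 [ 0.5088 -0.1791  0.011 ] F [-0.1  0.2  1. ] t 11.1
0.012 open 0.0122 [ 0.5088 -0.1791  0.011 ] F [-0.8  0.  -0.4] t 11.3
0.008 open 0.0077 [ 0.5088 -0.1791  0.011 ] F [-0.4  0.4  0.7] t 11.6
```

View pics/w6c.png

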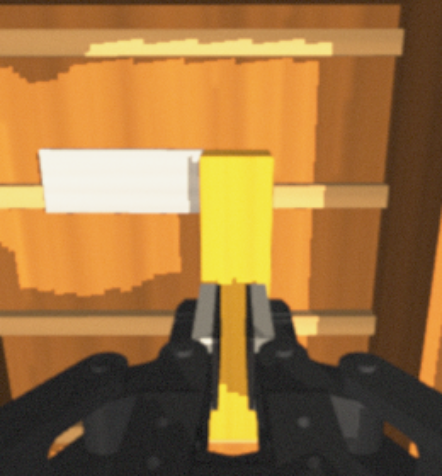

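```bash
python3 - 2>/dev/null <<'E'
from h import *
im,d,K,T=load("w3"); C=cloud(d,K,T)
for r in range(222,242,1): print(r,im[r,252],np.round(C[r,252],4))
for dz in (0,.01,.02,.03): print(dz,proj([.5082,-.1793,.169+dz],K,T))
E
```

```text
222 [225 186  88] [ 0.5749 -0.1866  0.0136]
223 [239 202 118] [ 0.5761 -0.1866  0.0141]
224 [243 215 126] [ 0.5766 -0.1866  0.016 ]
225 [244 218 125] [ 0.5787 -0.1866  0.0144]
226 [243 216 125] [ 0.5804 -0.1867  0.0139]
227 [193 160 114] [ 0.4973 -0.1823  0.1969]
228 [135 124 109] [ 0.4975 -0.1823  0.1977]
229 [127 125 111] [ 0.4974 -0.1823  0.1991]
230 [130 124 114] [ 0.4972 -0.1823  0.2007]
231 [128 120 107] [ 0.4968 -0.1822  0.203 ]
232 [129 123 111] [ 0.4973 -0.1822  0.203 ]
233 [130 119 110] [ 0.4971 -0.1822  0.2047]
234 [126 120 109] [ 0.4976 -0.1822  0.2049]
235 [131 126 115] [ 0.4971 -0.1821  0.207 ]
236 [128 122 110] [ 0.4975 -0.1821  0.2073]
237 [126 121 107] [ 0.4971 -0.1821  0.2092]
238 [128 122 109] [ 0.4973 -0.1821  0.21  ]
239 [128 120 108] [ 0.4969 -0.1821  0.2118]
240 [127 120 107] [ 0.4971 -0.182   0.2124]
241 [126 118 106] [ 0.4971 -0.182   0.2134]
0 [[257.56941392 224.25744537]]
0.01 [[257.59351963 230.89412424]]
0.02 [[257.62048102 238.31701838]]
0.03 [[257.65083751 246.67463279]]
```

```bash
python3 - 2>/dev/null <<'E'
from h import *
g=c2w(-.0210,-.018,0)
gripper_to(.045); st("opened")
hit=move_l((g[0],g[1],-.010),feed=.05,max_force=8); st("down %s"%hit)
gripper_to(.0,f_grip=60); st("grip")
shot("wrist","w7")
E
python3 -c "
import cv2
a=cv2.imread('pics/w7.png')
cv2.imwrite('pics/w7c.png',cv2.resize(a[60:340,120:380],None,fx=1.7,fy=1.7))"
```

```text
opened open 0.0449 [ 0.5088 -0.179   0.011 ] F [-0.3 -0.7 -0.3] t 12.0
down False open 0.0449 [ 0.5085 -0.1789 -0.0105] F [0.1 0.5 0.7] t 12.6
grip open 0.0225 [ 0.5093 -0.1794 -0.0094] F [ 0.7 -0.6  1.5] t 12.9
```

View pics/w7c.png

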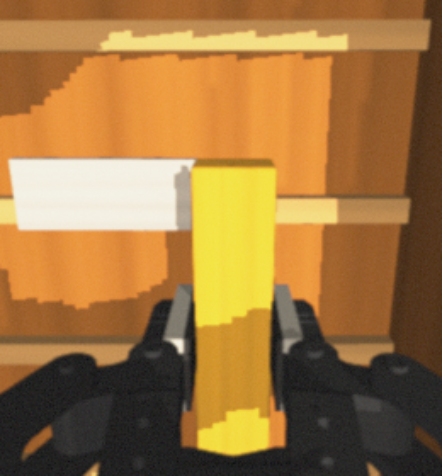

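```bash
python3 - 2>/dev/null <<'E'
from h import *
g=observe()["eef_pos"]; a=np.pi/2-np.deg2rad(0.7)
move_l((g[0],g[1],.12),feed=.15); st("lift")
movep((.511,.423,.10),rp(a)); st("over")
move_l((.511,.423,.012),feed=.15); st("low"); shot("wrist","w8")
E
```

```text
lift open 0.0225 [ 0.5084 -0.1789  0.1187] F [ 0.1 -0.1 -1.8] t 14.0
over open 0.0229 [0.5118 0.4219 0.1001] F [-1.4 -0.1 -2. ] t 16.1
low open 0.0228 [0.5118 0.4233 0.0129] F [ 0.3  1.3 -1.2] t 16.9
```

View pics/w8.png

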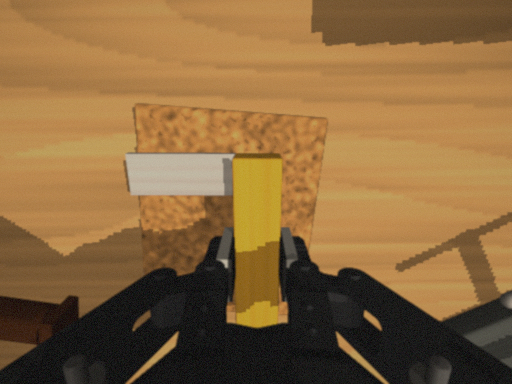

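```bash
python3 - 2>/dev/null <<'E'
from h import *
hit=move_l((.511,.423,-.0215),feed=.04,max_force=5); st("down %s"%hit)
gripper_to(.045); st("rel")
p=observe()["eef_pos"]
move_l((p[0],p[1],.12),feed=.2)
movep((0.5,0.13,0.28),rp(np.pi/2)); shot("wrist","w9"); st()
E
```

```text
down True open 0.0225 [ 0.5104  0.4226 -0.0188] F [-0.9 -0.6  5.2] t 17.6
rel open 0.0449 [ 0.5091  0.4218 -0.0205] F [-0.  -0.2  0. ] t 18.0
 open 0.0447 [0.4997 0.1309 0.2789] F [ 0.5 -0.1 -0. ] t 20.2
```

View pics/w9.png

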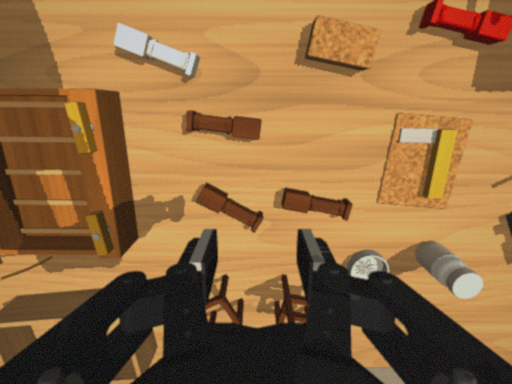

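```bash
cat >> h.py <<'E'
def posts(tag):
    im,d,K,T=load(tag); C=cloud(d,K,T); hsv=cv2.cvtColor(im,cv2.COLOR_RGB2HSV); out=[]
    m=(C[...,2]>0.008)&(C[...,2]<0.045)&(hsv[...,2]<175)&(hsv[...,1]>110)&(hsv[...,0]>=8)&(hsv[...,0]<=12)
    m=cv2.morphologyEx(m.astype(np.uint8),cv2.MORPH_OPEN,np.ones((3,3)))
    n,l,s,ce=cv2.connectedComponentsWithStats(m)
    for i in range(1,n):
        P=C[l==i]; 
        if s[i,4]<600: continue
        r=cv2.minAreaRect(P[:,:2].astype(np.float32)); w,h=r[1]
        if not(.1<max(w,h)<.12 and .025<min(w,h)<.036): continue
        ang=np.deg2rad(r[2]+(0 if w>h else 90)); u=np.array([np.cos(ang),np.sin(ang)])
        t=(P[:,:2]-r[0])@u; 
        if t.mean()<0: u=-u   # head has more area
        out.append((np.array(r[0]),np.arctan2(u[1],u[0]))); print(np.round(ce[i]),np.round(r[0],4),np.round(r[1],4),"dir",round(np.degrees(out[-1][1]),1),"skew",round(t.mean()*1000,1))
    return out
E
python3 - 2>/dev/null <<'E'
from h import *
posts("w9")
for y in (-.078,-.026):
  for deg in (-180.45,-178,-176,-174,-172):
    p=c2w(.012,y,0)+[0,0,.12]; q=inverse_kinematics(p,rp(np.deg2rad(deg))); print(y,deg,None if q is None else np.round(q,2))
for p,a in (((.4525,.0796,.1),-6.8),((.5866,.0845,.1),60-90),((.58,.226,.1),79.4-90),((.55,-.2,.1),-.45)):
    q=inverse_kinematics(p,rp(np.deg2rad(a)));print(p,a,None if q is None else np.round(q,2))
E
```

```text
[228. 125.] [0.4533 0.08  ] [0.1073 0.0288] dir 84.0 skew 7.2
[227. 207.] [0.5856 0.0855] [0.1068 0.0278] dir -120.2 skew -4.5
-0.078 -180.45 [-0.6  -0.01  1.94  0.    1.2   2.55]
-0.078 -178 [-0.6  -0.01  1.94  0.    1.2   2.51]
-0.078 -176 [-0.6  -0.01  1.94  0.    1.2   2.47]
-0.078 -174 [-0.6  -0.01  1.94  0.    1.2   2.44]
-0.078 -172 [-0.6  -0.01  1.94  0.    1.2   2.4 ]
-0.026 -180.45 [-0.55  0.11  1.83  0.    1.21  2.6 ]
-0.026 -178 [-0.55  0.11  1.83  0.    1.21  2.56]
-0.026 -176 [-0.55  0.11  1.83  0.    1.21  2.53]
-0.026 -174 [-0.55  0.11  1.83  0.    1.21  2.49]
-0.026 -172 [-0.55  0.11  1.83  0.    1.21  2.46]
(0.4525, 0.0796, 0.1) -6.8 [ 0.   -0.07  2.05 -0.    1.16  0.12]
(0.5866, 0.0845, 0.1) -30 [ 0.01  0.24  1.71 -0.    1.19  0.53]
(0.58, 0.226, 0.1) -10.599999999999994 [ 0.24  0.31  1.63 -0.    1.2   0.43]
(0.55, -0.2, 0.1) -0.45 [-0.48  0.23  1.73  0.    1.18 -0.48]
```

```bash
cat >> h.py <<'E'
def post_pick(c,dr,gx=.001,op=.05):
    u=np.array([np.cos(dr),np.sin(dr)]); a=dr-np.pi/2
    a=(a+np.pi/2)%np.pi-np.pi/2   # jaw axis in -90..90
    p=np.asarray(c)+gx*u
    gripper_to(op); movep((*p,.06),rp(a))
    hit=move_l((*p,-.0185),feed=.1,max_force=8); st("at post %s"%hit)
    gripper_to(0,f_grip=50); st("grip")
    move_l((*p,.125),feed=.18); st("lift")
    return a
def post_place_above(a_pick,dr,gy,gx=.001):
    rot=CY-dr; rot=(rot+np.pi)%(2*np.pi)-np.pi
    p=c2w(gx,gy,0)
    for k in (0,-2*np.pi,2*np.pi):
        a=a_pick+rot+k
        q=inverse_kinematics((p[0],p[1],.125),rp(a))
        if q is not None: break
    print("place a",np.degrees(a)); movep((p[0],p[1],.125),rp(a)); st("above"); return p
def post_down(p):
    move_l((p[0],p[1],.01),feed=.15); st("low")
    hit=move_l((p[0],p[1],-.014),feed=.04,max_force=5); st("down %s"%hit)
E
python3 - 2>/dev/null <<'E'
from h import *
dr=np.deg2rad(83.4)
a=post_pick((.4526,.0796),dr)
p=post_place_above(a,dr,-.078); shot("wrist","w10")
E
```

```text
at post False open 0.0497 [ 0.4534  0.0806 -0.018 ] F [ 0.2 -0.5  0.3] t 22.7
grip open 0.0208 [ 0.4537  0.0806 -0.0176] F [ 1.4 -0.1  5.4] t 23.1
lift open 0.0208 [0.4516 0.0806 0.1237] F [ 0.3  0.6 -1.8] t 24.1
place a -180.45000000000002
above open 0.0211 [ 0.4486 -0.2003  0.1247] F [ 0.3 -1.  -0.4] t 26.1
```

View pics/w10.png

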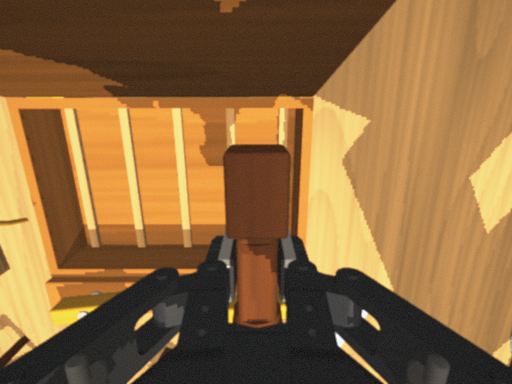

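```bash
python3 - 2>/dev/null <<'E'
from h import *
p=c2w(.001,-.078,0); post_down(p); shot("wrist","w11")
E
```

```text
low open 0.0212 [ 0.4493 -0.201   0.0108] F [-0.2 -0.6 -0.5] t 27.1
down True open 0.021 [ 0.4487 -0.2006 -0.0099] F [-1.3 -0.2  4.5] t 27.6
```

View pics/w11.png

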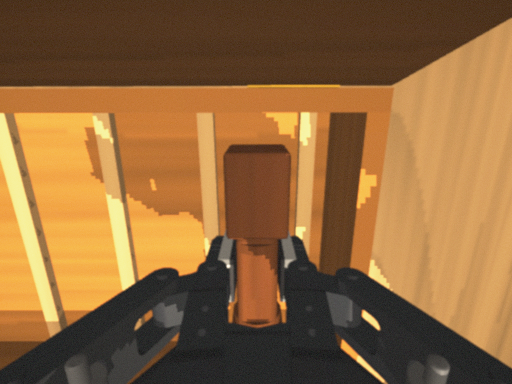

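```bash
python3 - 2>/dev/null <<'E'
from h import *
gripper_to(.038); p=observe()["eef_pos"]; move_l((p[0],p[1],.125),feed=.2); st()
movep((0.5,0.13,0.28),rp(np.pi/2)); shot("wrist","w12"); posts("w12")
E
```

```text
open 0.0379 [ 0.4507 -0.2011  0.1234] F [ 0.4  0.  -0.2] t 28.8
```

View pics/w12.png

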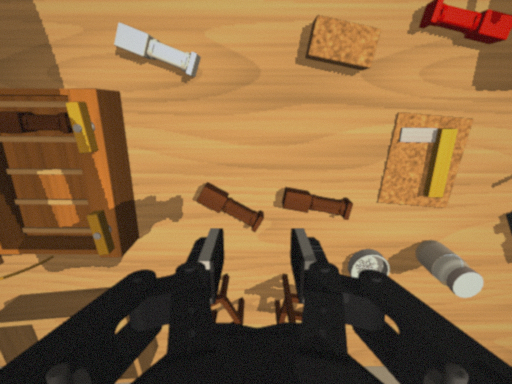

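```bash
sed -i 's/>=8)&(hsv\[...,0\]<=12)/>=6)\&(hsv[...,0]<=13)/' h.py; python3 - 2>/dev/null <<'E'
from h import *
posts("w12")
dr=np.deg2rad(240.)
a=post_pick((.5864,.0845),dr)
p=post_place_above(a,dr,.026); post_down(p); shot("wrist","w13")
E
```

```text
[228. 206.] [0.5858 0.085 ] [0.1087 0.0293] dir -120.1 skew -4.1
[315. 203.] [0.5797 0.2263] [0.1099 0.0293] dir -101.1 skew -4.1
at post False open 0.0501 [ 0.5866  0.0837 -0.0178] F [ 0.7  0.2 -0.6] t 35.2
grip open 0.021 [ 0.587   0.0837 -0.0173] F [-0.2  0.6  5.7] t 35.5
lift open 0.0208 [0.5847 0.0836 0.1234] F [ 0.1  1.2 -1.5] t 36.5
place a -0.4500000000000229
above open 0.0211 [ 0.5524 -0.2005  0.1242] F [ 0.3  0.8 -1. ] t 37.6
low open 0.0212 [ 0.5536 -0.2016  0.011 ] F [ 0.4 -0.  -1.3] t 38.5
down True open 0.0207 [ 0.5525 -0.2014 -0.0096] F [-1.   0.3  4.6] t 39.0
```

View pics/w13.png

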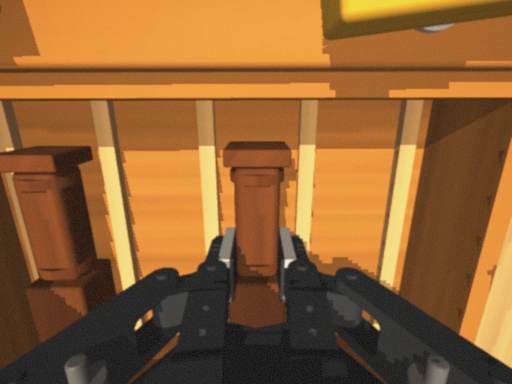

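```bash
python3 - 2>/dev/null <<'E'
from h import *
gripper_to(.038); p=observe()["eef_pos"]; move_l((p[0],p[1],.125),feed=.2)
movep((0.5,0.13,0.28),rp(np.pi/2)); shot("wrist","w14")
r=posts("w14")
c,dr=r[-1]
print(c,np.degrees(dr))
if np.linalg.norm(c-[.5802,.2264])<.01: c=np.array([.5800,.2264]); dr=np.deg2rad(-100.9)
a=post_pick(c,dr)
p=post_place_above(a,dr,.078); post_down(p); shot("wrist","w15")
E
```

```text
[315. 204.] [0.5795 0.2259] [0.1084 0.0289] dir -101.2 skew -4.5
[0.57946551 0.22593233] -101.17422485351562
at post False open 0.0498 [ 0.5805  0.2256 -0.0178] F [ 0.  -0.6 -0.4] t 44.5
grip open 0.0208 [ 0.5809  0.2257 -0.0173] F [-0.1  0.3  5.6] t 44.9
lift open 0.0211 [0.5786 0.2251 0.1233] F [-0.3 -0.2 -0.8] t 45.8
place a -0.44999999999999746
above open 0.0208 [ 0.6048 -0.2006  0.1248] F [-0.5 -0.4 -1.5] t 47.4
low open 0.021 [ 0.6056 -0.2021  0.0111] F [-0.2  0.5 -0.7] t 48.3
down True open 0.0208 [ 0.6047 -0.2019 -0.0095] F [0.4 0.2 2.3] t 48.8
```

View pics/w15.png

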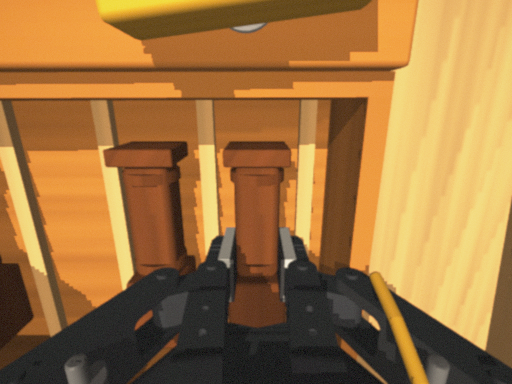

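View pics/w14.png

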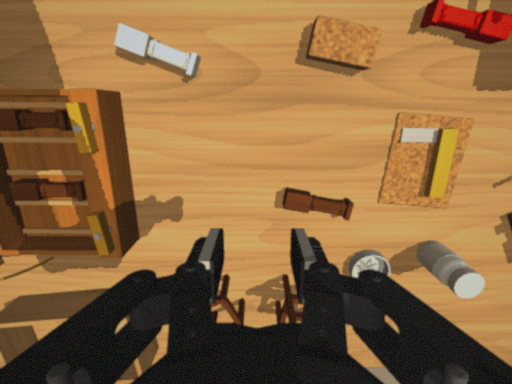

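```bash
python3 - 2>/dev/null <<'E'
from h import *
gripper_to(.038); p=observe()["eef_pos"]; move_l((p[0],p[1],.125),feed=.2)
movep((0.56,-0.10,0.30),rp(np.pi/2)); im,d,K,T=shot("wrist","w16"); st()
C=cloud(d,K,T)
hsv=cv2.cvtColor(im,cv2.COLOR_RGB2HSV); W=((C-CO)@CR)
m=((hsv[...,2]<150)&(W[...,2]>.026)&(W[...,2]<.045)&(np.abs(W[...,0])<.072)&(np.abs(W[...,1])<.112)).astype(np.uint8)
n,l,s,ce=cv2.connectedComponentsWithStats(m)
for i in range(1,n):
    if s[i,4]>60: P=W[l==i]; r=cv2.minAreaRect(P[:,:2].astype(np.float32)); print(np.round(ce[i]),s[i,4],np.round(r[0],3),np.round(r[1],3),r[2],np.round(np.percentile(P[:,2],[10,50,90]),4))
P=W[80:200,60:140].reshape(-1,3); P=P[(P[:,2]>.09)&(P[:,2]<.21)&(P[:,0]>.07)&(P[:,0]<.14)]
c=P.mean(0); u,s_,v=np.linalg.svd(P-c); print("lid normal",v[2], "lid ang",np.arctan2(*( -v[2][[0,2]]*np.sign(v[2][0]))[::-1]))
np.savetxt('/dev/null',[0])
sl,b=np.polyfit(P[:,2]-.058,P[:,0]-.083,1); print("slope",sl,b,"angle",np.pi/2+np.arctan(sl))
E
```

```text
open 0.0385 [ 0.5596 -0.1001  0.2985] F [ 0.4  0.3 -0.9] t 51.4
[183.  77.] 1468 [ 0.006 -0.082] [0.03 0.11] 89.7256088256836 [0.0325 0.0368 0.0389]
[191. 150.] 1207 [0.001 0.025] [0.11 0.03] 0.29781126976013184 [0.0326 0.0367 0.0389]
[193. 182.] 1114 [0.001 0.078] [0.029 0.11 ] 89.85530853271484 [0.0319 0.0363 0.039 ]
lid normal [-0.98133146 -0.00173596  0.1923163 ] lid ang 2.948070393953408
slope 0.19560904545132887 -6.179255697875548e-05 angle 1.7639662719232592
```

View pics/w16.png

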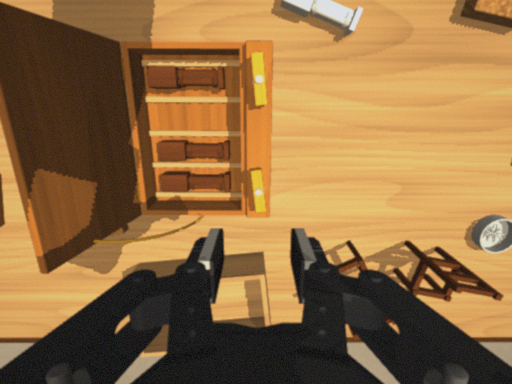

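```bash
python3 - 2>/dev/null <<'E'
from h import *
movep((0.50,-0.40,0.36),rp(np.pi/2-.01)); im,d,K,T=shot("wrist","w17"); st(); shot("top","t17"); shot("scene","s17")
E
```

```text
open 0.038 [ 0.5007 -0.3985  0.3597] F [-0.8 -0.2 -0.3] t 52.6
```

View pics/w17.png

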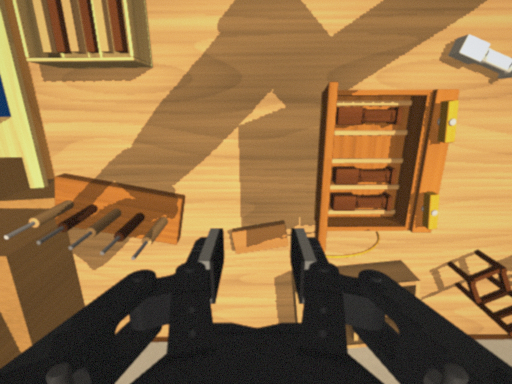

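View pics/t17.png

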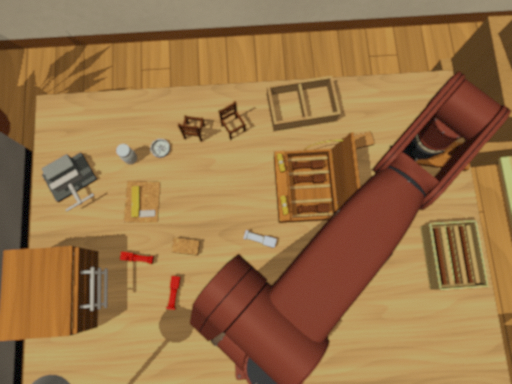

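```bash
python3 - 2>/dev/null <<'E'
from h import *
OFF=.024; HW=.013
def pt(th,r=.150):
    e=np.array([np.cos(th),np.sin(th)]); n=np.array([-np.sin(th),np.cos(th)])
    k=e*r+n*.010; ed=e*.166+n*.010
    f=min(k[0],ed[0]); z=k[1]
    x=.083-(f-HW); return c2w(x,0,.058+z-OFF)
th0=1.764
s=pt(th0); print(np.round(s,3))
a=np.deg2rad(-.45)
gripper_to(0.0)
st0=s+[0,-.035,0]
movep(st0+[0,0,.10],rp(a)); move_l(st0,feed=.15); st("start"); 
f0=None
for th in np.arange(1.75,1.39,-.05):
    hit=move_l(pt(th),feed=.08,max_force=20); st(f"{th:.2f} {hit}")
    if hit: break
shot("scene","s18")
E
```

```text
[ 0.526 -0.338  0.179]
start open -0.0001 [ 0.526  -0.3734  0.1805] F [-0.4 -0.8  0.7] t 55.4
1.75 False open 0.0003 [ 0.5257 -0.3352  0.1801] F [ 0.4 -0.3 -1.3] t 56.0
1.70 False open 0.0002 [ 0.5256 -0.3271  0.1815] F [-0.   0.   0.3] t 56.3
1.65 False open -0.0001 [ 0.5257 -0.3189  0.1827] F [-0.  -0.2 -0.6] t 56.5
1.60 False open -0.0001 [ 0.5258 -0.3106  0.1836] F [0.7 0.2 0.7] t 56.8
1.55 False open 0.0003 [ 0.5258 -0.3025  0.1841] F [-0.2  0.1 -0.1] t 57.0
1.50 False open 0.0001 [ 0.5259 -0.295   0.1843] F [ 0.8 -0.2 -0.2] t 57.3
1.45 False open 0.0003 [ 0.5259 -0.2874  0.1841] F [ 0.3 -0.9 -0.3] t 57.5
1.40 False open 0.0003 [ 0.526  -0.2799  0.1835] F [-0.1  0.3 -0.3] t 57.8
```

View pics/s18.png

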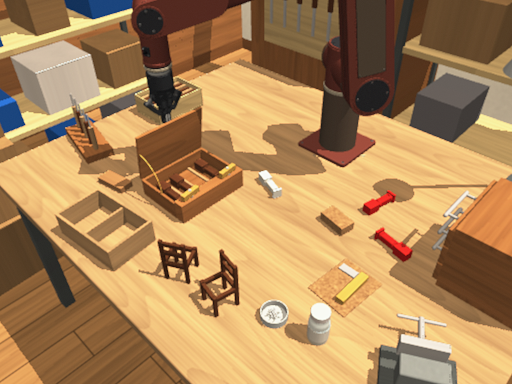

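```bash
python3 - 2>/dev/null <<'E'
from h import *
im,d,K,T=shot("wrist","w18")
E
```

```text
(no output)
```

View pics/w18.png

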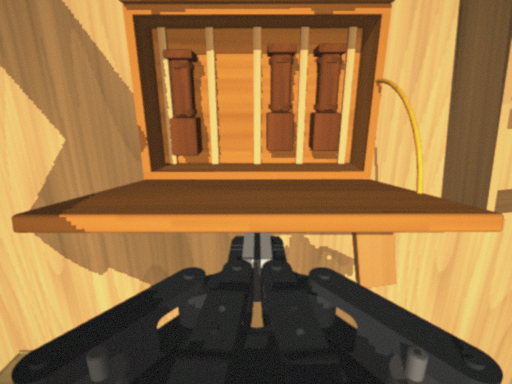

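```bash
cat >> h.py <<'E'
def lidpt(th,r=.150,OFF=.024,HW=.013):
    e=np.array([np.cos(th),np.sin(th)]); n=np.array([-np.sin(th),np.cos(th)])
    k=e*r+n*.010; ed=e*.166+n*.010
    return c2w(.083-(min(k[0],ed[0])-HW),0,.058+k[1]-OFF)
E
python3 - 2>/dev/null <<'E'
from h import *
for th in np.arange(1.3,.65,-.1):
    hit=move_l(lidpt(th),feed=.09,max_force=20); st(f"{th:.2f} {hit}")
    if hit: break
shot("wrist","w19"); shot("scene","s19")
E
```

```text
1.30 False open 0.0003 [ 0.5261 -0.265   0.1811] F [ 0.1  0.8 -0.6] t 58.2
1.20 False open 0.0003 [ 0.5262 -0.2503  0.1771] F [-1.2 -0.4 -0.1] t 58.5
1.10 False open -0.0001 [ 0.5262 -0.2361  0.1717] F [-0.2 -0.9 -0.1] t 58.8
1.00 False open -0.0001 [ 0.5262 -0.2226  0.165 ] F [ 0.1 -0.5  1.4] t 59.1
0.90 False open 0.0003 [ 0.5262 -0.2099  0.157 ] F [-0.  -0.5  0.3] t 59.5
0.80 False open -0.0001 [ 0.5262 -0.198   0.1478] F [-0.8 -0.  -0.2] t 59.8
0.70 False open -0.0 [ 0.5262 -0.1871  0.1374] F [-0.6 -0.7 -0.4] t 60.1
```

View pics/w19.png

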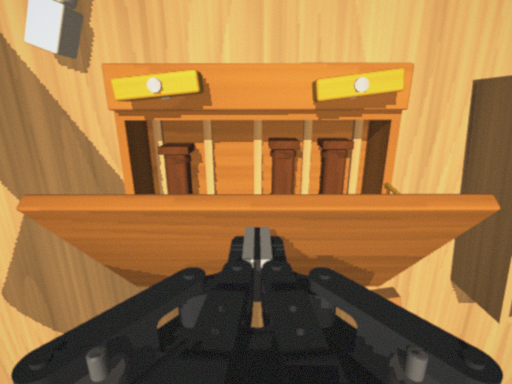

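View pics/s19.png

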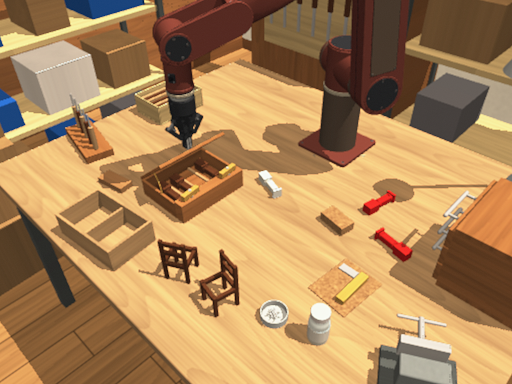

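Lid follows the finger; buttons still lie lengthwise at (155,85) and (362,85). Finish the closing.

```bash
python3 - 2>/dev/null <<'E'
from h import *
for th in np.arange(.6,.05,-.1):
    hit=move_l(lidpt(th,HW=.013+.012*(.7-th)/.7),feed=.09,max_force=20); st(f"{th:.2f} {hit}")
    if hit: break
p=observe()["eef_pos"]
hit=move_l((p[0],p[1],.03),feed=.03,max_force=15); st(f"press {hit}")
hold(.3); st()
p=observe()["eef_pos"]
move_l((p[0],p[1],.2),feed=.2)
movep((0.56,-0.13,0.30),rp(np.pi/2)); shot("wrist","w20")
E
```

```text
0.60 False open -0.0001 [ 0.5262 -0.1791  0.126 ] F [-0.  -0.2 -0.9] t 60.5
0.50 False open -0.0002 [ 0.5261 -0.1721  0.1136] F [ 0.7 -0.4  0.2] t 60.8
0.40 False open 0.0 [ 0.5261 -0.1665  0.1006] F [-1.  -0.1 -0. ] t 61.1
0.30 False open 0.0002 [ 0.5262 -0.1623  0.0871] F [ 0.2  0.4 -0.3] t 61.4
0.20 False open 0.0001 [ 0.5262 -0.1594  0.0728] F [0.4 0.1 0.7] t 61.7
0.10 False open 0.0003 [ 0.5263 -0.158   0.0583] F [ 0.7 -0.4 -0.2] t 62.0
press True open -0.0002 [ 0.5273 -0.1582  0.0449] F [-1.9  0.6  8.6] t 62.6
 open 0.0005 [ 0.5273 -0.1582  0.0449] F [-2.   1.4  7. ] t 62.9
```

View pics/w20.png

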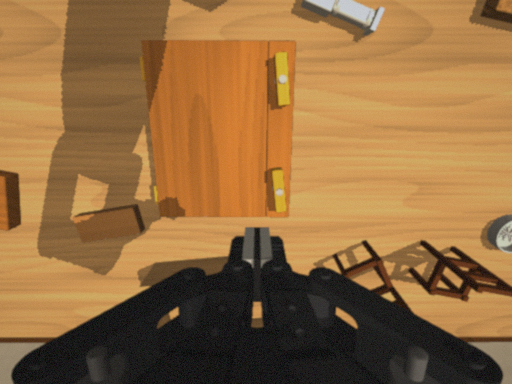

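```bash
cat >> h.py <<'E'
def buttons(tag):
    im,d,K,T=load(tag); C=cloud(d,K,T); W=(C-CO)@CR; hsv=cv2.cvtColor(im,cv2.COLOR_RGB2HSV)
    lid=(np.abs(W[...,1])<.1)&(W[...,0]<.07)&(W[...,0]>-.06)&(W[...,2]>.04)&(W[...,2]<.12)
    L=W[lid]; A=np.c_[L[:,0],np.ones(len(L))]; print("lid slope,z0",np.linalg.lstsq(A,L[:,2],rcond=None)[0], len(L))
    for y in (-.075,.075):
        m=(np.hypot(W[...,0]+.101,W[...,1]-y)<.045)&(W[...,2]>.082)&(W[...,2]<.098)&(hsv[...,0]>20)&(hsv[...,1]>110)
        r=cv2.minAreaRect(W[m][:,:2].astype(np.float32)); print("button",np.round(r[0],4),np.round(r[1],4),round(r[2],1),m.sum())
E
python3 - 2>/dev/null <<'E'
from h import *
buttons("w20")
for y in(-.075,.075):
  for deg in (90,30,0,-5):
    p=c2w(-.101,y,.054); q=inverse_kinematics(p,rp(np.deg2rad(deg))); print(y,deg,None if q is None else np.round(q,2))
E
```

```text
lid slope,z0 [0.00253385 0.06826491] 13093
button [-0.1011 -0.075 ] [0.0148 0.0621] 5.8 499
button [-0.1016  0.0746] [0.0138 0.0615] 6.8 344
-0.075 90 [-0.39  0.01  2.07  0.    1.06 -1.96]
-0.075 30 [-0.39  0.01  2.07  0.    1.06 -0.91]
-0.075 0 [-0.39  0.01  2.07  0.    1.06 -0.39]
-0.075 -5 [-0.39  0.01  2.07 -0.    1.06 -0.3 ]
0.075 90 [-0.29  0.34  1.69  0.    1.11 -1.86]
0.075 30 [-0.29  0.34  1.69  0.    1.11 -0.82]
0.075 0 [-0.29  0.34  1.69  0.    1.11 -0.29]
0.075 -5 [-0.29  0.34  1.69 -0.    1.11 -0.21]
```

```bash
cat >> h.py <<'E'
def turn(y,b0deg,lastdeg=-89.5):
    p=c2w(-.101,y,.055); base=np.degrees(CY)+180
    gripper_to(.04); movep((p[0],p[1],.12),rp(np.deg2rad(base+b0deg)))
    hit=move_l(p,feed=.08,max_force=8); st("down %s"%hit)
    gripper_to(0,f_grip=25); st("grip")
    for b in np.linspace(b0deg,lastdeg,6)[1:]:
        movep(p,rp(np.deg2rad(base+b)))
    st("turned"); o=observe(); print("torque",np.round(o["torque"],2))
    gripper_to(.04); move_l((p[0],p[1],.2),feed=.2)
E
python3 - 2>/dev/null <<'E'
from h import *
turn(-.075,5.8)
movep((0.56,-0.13,0.30),rp(np.pi/2)); shot("wrist","w21"); buttons("w21"); st()
E
```

```text
down False open 0.0399 [ 0.4529 -0.0988  0.0555] F [-0.3 -0.8  0. ] t 67.5
grip open 0.0153 [ 0.4528 -0.0974  0.0558] F [-2.1  6.7  5.2] t 67.9
turned open 0.0151 [ 0.4523 -0.0979  0.0558] F [-3.4  3.9  7.1] t 70.0
torque [ 0.64  0.69 -0.06]
lid slope,z0 [0.00246029 0.06827196] 13098
button [-0.1014 -0.0748] [0.0615 0.0145] 0.3 555
button [-0.1016  0.0744] [0.0138 0.0615] 6.9 343
 open 0.0397 [ 0.5595 -0.1298  0.2991] F [-0.1 -0.5  0.3] t 72.6
```

View pics/w21.png

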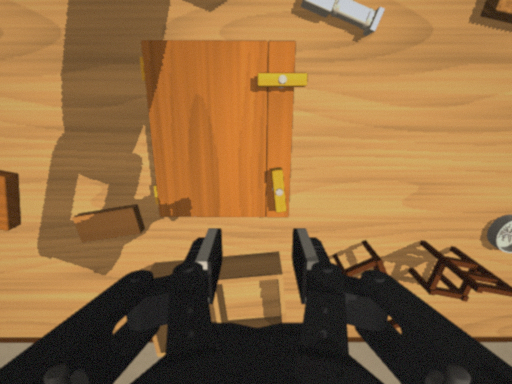

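Button 0 is square across (283,79). Now button 1.

```bash
python3 - 2>/dev/null <<'E'
from h import *
turn(.075,6.9)
movep((0.56,-0.13,0.30),rp(np.pi/2)); shot("wrist","w22"); buttons("w22"); st()
movep((0.5,0.13,0.28),rp(np.pi/2)); shot("wrist","w23"); shot("scene","s23")
im,d,K,T=load("w23"); C=cloud(d,K,T); hsv=cv2.cvtColor(im,cv2.COLOR_RGB2HSV)
m=(hsv[...,0]>22)&(hsv[...,0]<33)&(hsv[...,1]>150)&(C[...,1]>.33); m=cv2.morphologyEx(m.astype(np.uint8),cv2.MORPH_OPEN,np.ones((3,3)))>0
r=cv2.minAreaRect(C[m][:,:2].astype(np.float32)); print("stock",r,np.percentile(C[m][:,2],[5,50,95]))
E
```

```text
down False open 0.04 [ 0.6029 -0.0999  0.0555] F [ 0.6 -0.2  0.3] t 74.6
grip open 0.0147 [ 0.6028 -0.0982  0.0561] F [-2.   5.9  4. ] t 74.9
turned open 0.0151 [ 0.6023 -0.0987  0.056 ] F [-3.4  4.1  6.5] t 77.0
torque [ 0.72  0.65 -0.05]
lid slope,z0 [0.00193919 0.06827744] 13078
button [-0.1015 -0.0746] [0.0617 0.0145] 0.4 532
button [-0.1013  0.0755] [0.0617 0.0155] 1.7 340
 open 0.0401 [ 0.5598 -0.1298  0.2991] F [-0.9 -0.2  0.9] t 79.8
stock ((0.49940070509910583, 0.42114999890327454), (0.02286367304623127, 0.0774041935801506), 89.37525177001953) [0.01815161 0.01947634 0.02076857]
```

View pics/w22.png

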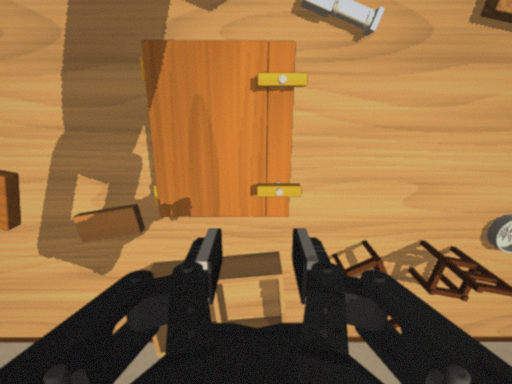

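View pics/s23.png

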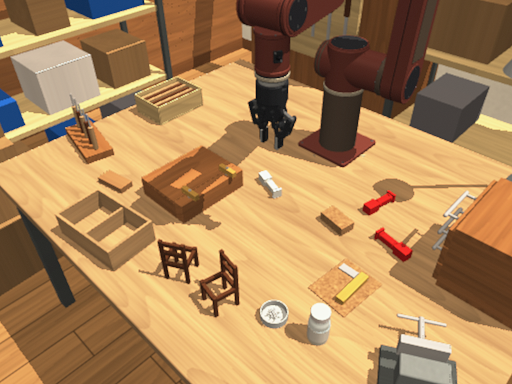

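```bash
python3 - 2>/dev/null <<'E'
from plant import *
job_done(); print(observe()["time_s"])
E
```

```text
the job is handed in; nothing more can be done
the job is handed in; nothing more can be done
```

The job is done and handed in at about 81 s of the 210 s allowed; no verdict is reported.

**What I did:** I put the square on the mat and laid the three walnut posts in grooves y -78, +26 and +78, heads to the hinges. Then I pushed the lid shut from behind and twisted both turnbuttons across. I found no fourth post, and left the red and white look-alikes alone.

**Last checks:**
- **Square:** its stock lies flat on the mat, with its top at z 19.5 mm against 20 mm expected. The width and angle matched. The measured length was short (77 mm of 110), probably because the brass colour mask missed part of it; the picture showed the square whole on the mat.
- **Posts:** checked just before closing the lid and not seen since. Their x positions were +6, +1 and +1 mm, and their tops were about 38 mm above the chest's underside, as expected for posts on the groove floor.
- **Lid:** slope about 0.002 rad, level with the front rail.
- **Turnbuttons:** within about 2° of square across the rail.
- **Bystanders:** the scene picture shows none of them moved; I did not measure them.

**What went wrong:** the first grasp of the square closed above it, and I found the real fingertips about 23–27 mm behind the reported TCP. I allowed for that from then on. I saw no knock and no grip slackening.

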